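# Check a jig's stop with a setting square

### The job

Flip the jig's hinged stop down until it lies fully home. Then take the steel setting square by its upright grip bar, lay it flat on the jig plate and press it firmly into the corner of fence and stop, so that the outer face of its thick leg bears along the fence and the outer face of its thin leg bears along the stop. The job finishes while you are still gripping the square and pressing it squarely against both; leave the other things on the bench where they are.

Things in the scene. Friction and masses are not known exactly. Their poses are not given: they have to be found in the camera images.
- jig_corner (a point): inside corner of the fixed jig, on top of its aluminium plate (8 mm thick, on the bench). Axes: x into the fence, y into the stop, z up. The fence's face is the plane x = 0; the side face of the lowered stop is the plane y = 0, for x = +30 to -80 mm, 4 to 16 mm above the plate. The plate spans x = -105 to 50 and y = -131 to 33 mm; screw heads 3 mm high stand at its outer corners.
- flip_stop (a joint): hinge of the stop, rad: 0 = fully down, lying level across the plate along -x of jig_corner; about 1.57 = standing upright; it starts raised at 0.9 to 1.35. Friction (about 0.14 N m) holds it where it is left; 0 is a hard end stop.
- stop_hinge (a point): on the hinge axis of the stop, middle of its width, 10 mm above the plate and 34 mm behind the fence's face. The axis is parallel to y of jig_corner. A bearing ear stands on either side (26 mm long, to 26 mm above the plate).
- stop_tip (a point): free end of the dark steel stop, in the middle of its section (16 mm wide, 12 mm thick in the direction in which it swings), 114 mm from the hinge axis. The stop is a straight bar from the hinge to here.
- square_grip (a point): point in the grip bar of the loose steel setting square (0.3 to 0.5 kg), 40 mm above its underside, 14 mm below the bar's top. The bar is 12 mm thick, 56 mm long, 54 mm high and stands across the square's diagonal: thickness along the horizontal direction (1, 1), length along (1, -1) of this point's axes, which are those of square_heel.
- square_heel (a point): outer corner of the setting square, at its underside. The thick leg (20 wide, 16 mm high) runs 110 mm along -y, its outer face looks to +x (to the fence); the thin leg (20 wide, 10 mm high) runs 100 mm along -x, its outer face looks to +y (to the stop). square_grip lies at (-42, -42, 40) mm from here. Seated: this point meets jig_corner and the axes agree.
- square: the whole setting square; origin at its underside, 50 mm along -x and 50 mm along -y from square_heel. Its faces and the jig's are ground and lightly oiled: they slide on each other with a friction of about 0.25.
- fence: steel fence bar of the jig: in jig_corner's axes x = 0 to 18 mm, y = -127 to -3 mm, from the plate to 14 mm above it. Its origin lies 8 mm below jig_corner and 1 mm along -y, same axes.
- puck: bystander: black cylindrical mounted specimen, 30 mm across, 16 mm high; origin under its centre
- tape: bystander: roll of adhesive tape lying flat, 70 mm across, 18 mm high; origin under its centre
- round_block: bystander: round steel test block, 64 mm across, 15 mm high; origin under its centre
- bar_stub: bystander: upright round bar end, 32 mm across, 48 mm high; origin under its centre

How it is judged:
By the outcome, as a careful person would: the job done as asked, in the order asked, and still so for the second after the job is handed in, while the arm keeps its last pose, push and grip.
It also fails if it takes over 61 s, if anything falls off the work surface, if the arm or the gripper's body presses on something with over 40 N, if the wrist force passes 120 N, or if a joint passes its speed limit or range.

### The arm

A 7-joint arm with a two-finger parallel gripper is mounted at the origin on a cart in front of the work surface, level with it; the furniture and walls round the work are solid. World frame = base frame: x ahead of the robot, y to its left, z up, the work surface at z = 0. Lengths are in m, angles in rad, forces in N, time in s.
With the tool pointing down it reaches from about 0.4 to 0.85 m from the base axis. Payload 10.4 kg.
Tool frame: the origin (TCP) lies at the very end of the fingers, on their centre line; the grasp point (between the pads) lies 19 mm behind it; x points along the fingers, y is the direction in which the jaws open and shut, and the axes are right-handed (so a half turn about x gives the same grasp; the last joint's range is limited). The gripper opens to 85 mm and grips with 20 to 120 N. Pads are 22 mm wide; open, the fingers measure 114 mm over their backs; the gripper's body (76 mm by 85 mm) begins 54 mm behind the grasp point. The pads swing forward as they close: fully open they stand 13 mm farther back than shut.
Start: joints at [-1.245, 0.332, -0.065, 1.46, 0.022, 1.35, -0.088], TCP at [0.214, 0.587, 0.195] pointing down, gripper open.
Joint ranges: [-2.6, 2.6], [-0.5, 2.12], [-1.47, 1.34], [0.16, 2.42], [-1.27, 4.41], [0.06, 2.06], [-2.6, 2.6]. Speed limits (rad/s): [2.22, 2.22, 2.79, 2.79, 3.14, 3.14, 3.14].

### API

Orientations are given as a unit quaternion [x, y, z, w].
In Python, from workcell import monitor, camera, ticket, regions_of gives the robot as it stands.
- The arm moves only by the tool step_arm, never from a script. Its argument "increments" is a list of rows, each a list of 5 numbers: the finger opening in m, from 0 to 0.0854, then the shift along the world's x, y, z in m, then the turn about the world's z in rad. A call has 1 to 12 rows; each row shifts and turns the commanded pose from where the row before left it; what a row does not reach is not made up. A row lasts 1/12 s, in which the tool goes at most 41.7 mm and 7.16 degrees, less where a joint would pass 70% of its speed; a pose out of reach is approached as far as the arm can. A call with a gripper value outside its range is refused whole. The fingers move at their own pace and stop on an object; "force" is the grip in N (left out, the last holds). Time passes only in rows, so rows that do not move let the fingers close. It gives the time, the measured TCP pose, the force and the opening at its end, in the units of the state.
- monitor.get_obs(): the state, without advancing time (a new reading comes with each control period).
- camera(name): name is "scene" or "top"; returns a dict with "color" (480x640x3 uint8, red, green, blue), "range_z" (480x640 float32, m along the optical axis (not along the pixel's ray), 0 where there is no reading), "fx", "fy", "cx", "cy" (pixels), "cam_to_world" (4x4, takes a point from camera to world coordinates). Camera axes: x right, y up, looking along -z (the intrinsics and any distortion apply to the point x, -y, -z); pixel columns grow to the right and rows downward; lengths in m; the calibration is good to about 2 mm. A picture is of the moment at which its call begins.
- ticket.hand_in(): hands the job in, once; it reports no verdict.
Trained networks look in a picture, given as the dict that the camera call returned (one of the last four; its "shot" number tells which), for a name from the list of things; names that differ only in an ending like _2 or _b are one class to them, and where a whole thing is asked for, a point or a joint stands for the part that bears it (a point fixed in the world has none). Each returns a list of dicts, best first, with "p" (0 to 1); they miss things now and then, are a little off and sometimes report something else, mostly with a low value. They report only what shows in the picture. A call takes as long as a camera call.
- regions_of(picture, query): "region" (480x640 bool, what is visible of it) and "centre" ([row, column] in pixels, amid what is visible of it).
The state is a dict: "clock": time; "joint_pos": joint angles; "joint_velocities": joint speeds; "tau": joint torques, N m; "position": TCP position; "ee_rot": TCP orientation; "ft_force": force on the tool from outside, world axes, zero at the start; "torque": the same for the moment, N m; "grip_width": opening from 0.0 (shut) to 1.0 (fully open).
Only numpy, scipy, OpenCV 4.12 (cv2) and the standard library are available. Lean on these libraries where they do the work, as an engineer would, in place of code of your own. Each camera call takes 0.05 s, during which the arm holds its last target. There are 200 camera calls.

## Working session

There is one attempt and no reset: what is moved stays moved. The work goes in short steps, Python scripts to look and compute and a tool call to move; the robot and the scene stay as the last step left them, time stands still between calls to the robot, and variables do not carry over. Pictures are saved under pics/ and viewed, about 8 in all and at most 12, crops included, and the job is handed in when it is done.

Besides the shell and the picture viewer there is one more tool, called after "Emit:" as name([rows], argument=value, ...), one row to a line, values as JSON. step_arm: Moves the arm, as the interface text tells. Its arguments: {"type":"object","properties":{"increments":{"type":"array"},"force":{"type":"number"}},"required":["increments"]}

```bash
mkdir -p pics; ls
cat > h.py <<'E'
import numpy as np, cv2
from workcell import monitor, camera, ticket, regions_of
def pts(p):
    z=p["range_z"]; v,u=np.mgrid[0:480,0:640]
    X=(u-p["cx"])/p["fx"]*z; Y=(v-p["cy"])/p["fy"]*z
    P=np.stack([X,-Y,-z,np.ones_like(z)],-1)@np.array(p["cam_to_world"]).T
    P=P[...,:3]; P[z<=0]=np.nan; return P
def save(p,n): cv2.imwrite("pics/"+n+".png",p["color"][...,::-1])
E
python3 - <<'E'
from h import *
o=monitor.get_obs(); print({k:np.round(v,3) for k,v in o.items()})
a=camera("scene");b=camera("top")
im=np.vstack([a["color"],b["color"]])
cv2.imwrite("pics/a.png",a["color"][...,::-1]);cv2.imwrite("pics/b.png",b["color"][...,::-1])
print(a.keys())
for p in(a,b):
    P=pts(p)
    print(np.round(p["cam_to_world"],3),p["fx"],p["cx"],p["cy"])
    for q in["flip_stop","square","fence","puck","tape","round_block","bar_stub","stop_tip","square_grip"]:
        for r in regions_of(p,q)[:2]:
            Q=P[r["region"]];Q=Q[~np.isnan(Q[:,0])]
            if len(Q): print(q,round(r["p"],2),np.round(r["centre"]),len(Q),np.round(np.median(Q,0),3),np.round(np.percentile(Q,2,axis=0),3),np.round(np.percentile(Q,98,axis=0),3))
E
```

```text
pics
{'clock': np.float64(0.0), 'joint_pos': array([-1.245,  0.333, -0.065,  1.461,  0.022,  1.35 , -0.088]), 'joint_velocities': array([-0.001, -0.   , -0.001, -0.   ,  0.001,  0.002, -0.001]), 'tau': array([ 0.0000e+00, -6.2543e+01,  4.9000e-02, -3.9162e+01,  1.6000e-02,
        9.0000e-03, -0.0000e+00]), 'position': array([0.213, 0.587, 0.194]), 'ee_rot': array([ 0.122,  0.696, -0.123,  0.696]), 'ft_force': array([ 0.65 , -0.169, -0.16 ]), 'torque': array([-0.03 ,  0.028,  0.017]), 'grip_width': np.float64(1.002)}
dict_keys(['color', 'range_z', 'fx', 'fy', 'cx', 'cy', 'cam_to_world', 'shot'])
[[ 0.69   0.48  -0.541 -0.033]
 [-0.723  0.439 -0.533 -0.666]
 [-0.018  0.759  0.651  0.771]
 [ 0.     0.     0.     1.   ]] 559.0032296708802 317.4965252926746 242.9353245910433
flip_stop 0.52 [201. 337.] 210 [ 0.668 -0.04   0.081] [ 0.646 -0.044  0.02 ] [ 0.703 -0.028  0.117]
square 0.71 [292. 278.] 1520 [ 0.436 -0.095  0.016] [ 0.406 -0.163  0.   ] [ 0.485 -0.033  0.055]
fence 0.63 [237. 368.] 497 [ 0.676 -0.116  0.021] [ 0.669 -0.169  0.01 ] [ 0.69  -0.049  0.025]
puck 0.77 [280. 428.] 19
[... 1408 characters left out ...]
2  0.021]
tape 0.71 [144. 434.] 528 [ 0.735 -0.327  0.018] [ 0.703 -0.358  0.004] [ 0.767 -0.292  0.024]
round_block 0.76 [313. 205.] 770 [0.395 0.154 0.016] [0.365 0.125 0.006] [0.423 0.184 0.021]
round_block 0.64 [288. 313.] 1274 [ 0.445 -0.079  0.014] [ 0.405 -0.155 -0.001] [ 0.487 -0.027  0.057]
bar_stub 0.58 [214. 401.] 259 [ 0.593 -0.262  0.048] [ 0.579 -0.28  -0.001] [ 0.609 -0.248  0.053]
bar_stub 0.56 [175. 323.] 490 [ 0.68  -0.108  0.023] [ 0.671 -0.164  0.012] [ 0.689 -0.046  0.028]
stop_tip 0.63 [173. 290.] 231 [ 0.675 -0.033  0.081] [ 0.647 -0.041  0.01 ] [ 0.716 -0.019  0.119]
square_grip 0.55 [288. 315.] 1080 [ 0.445 -0.08   0.015] [ 0.409 -0.153  0.004] [ 0.485 -0.031  0.058]
```

Run:
```python
from h import *
a=cv2.imread("pics/a.png");b=cv2.imread("pics/b.png")
c1=cv2.resize(a[150:350,200:460],None,fx=3,fy=3,interpolation=cv2.INTER_CUBIC)
c2=cv2.resize(b[120:345,200:420],None,fx=2.6,fy=2.6,interpolation=cv2.INTER_CUBIC)
cv2.imwrite("pics/a1.png",c1);cv2.imwrite("pics/b1.png",c2)
```

```text
(no output)
```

View pics/a1.png

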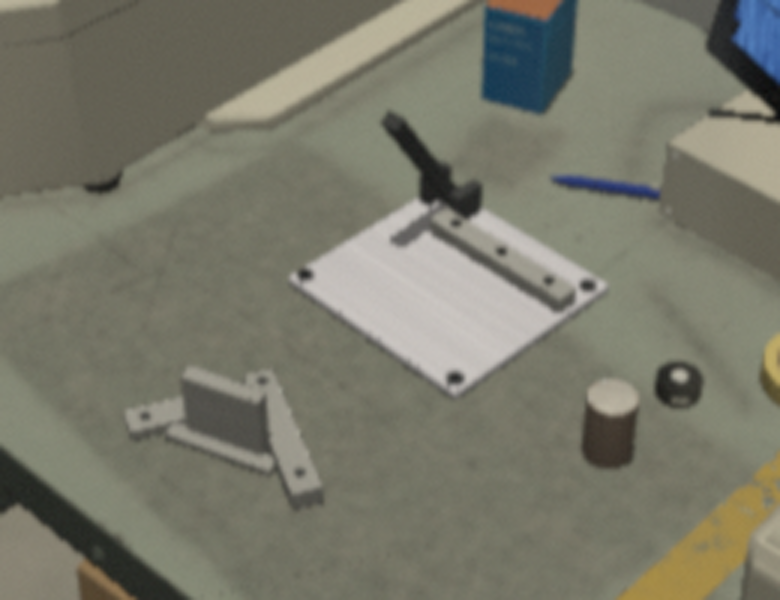

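View pics/b1.png

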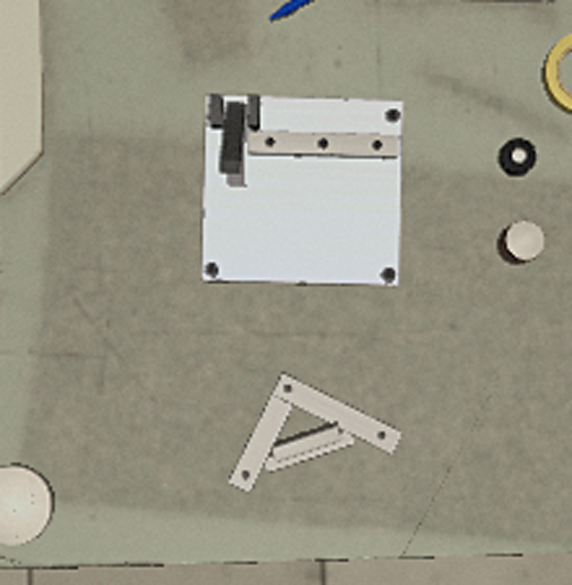

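```bash
cat >> h.py <<'E'
from scipy.optimize import minimize
from scipy.spatial.transform import Rotation as R
def proj(p,W):
    C=np.linalg.inv(p["cam_to_world"]); c=W@C[:3,:3].T+C[:3,3]
    return np.stack([p["fx"]*c[:,0]/-c[:,2]+p["cx"], p["fy"]*-c[:,1]/-c[:,2]+p["cy"]],-1)
def box(lo,hi): return np.array([[x,y,z] for x in(lo[0],hi[0]) for y in(lo[1],hi[1]) for z in(lo[2],hi[2])])/1000.
GR=lambda: (np.array([[s*6/2**.5+t*28/2**.5, s*6/2**.5-t*28/2**.5,0] for s in(-1,1) for t in(-1,1)])+[-42,-42,0])
def squareparts():
    g=GR(); g=np.vstack([g+[0,0,0],g+[0,0,54]])/1000.
    return [box((-20,-110,0),(0,0,16)),box((-100,-20,0),(0,0,10)),g]
PLATE=[box((-105,-131,-8),(50,33,0))]
S=4
def render(p,parts,q,z0):
    m=np.zeros((480*S,640*S),np.uint8); c,s=np.cos(q[2]),np.sin(q[2])
    for b in parts:
        W=b@np.array([[c,s,0],[-s,c,0],[0,0,1]])+[q[0],q[1],z0]
        h=cv2.convexHull((((proj(p,W)+.5)*S-.5)*16).round().astype(np.int32))
        cv2.fillConvexPoly(m,h,1,shift=4)
    return m
def fit(p,mask,parts,q0,z0):
    M=cv2.resize(mask.astype(np.float32),None,fx=S,fy=S,interpolation=cv2.INTER_LINEAR)>.5
    v,u=np.where(M); a,b,c,d=max(v.min()-80,0),v.max()+80,max(u.min()-80,0),u.max()+80
    M=M[a:b,c:d]
    def f(q):
        m=render(p,parts,q,z0)[a:b,c:d]>0
        return 1-(m&M).sum()/(m|M).sum()
    q=np.array(q0,float)
    for k in(.012,.004): 
        sx=[q]+[q+e for e in np.diag([k,k,k*8])]
        r=minimize(f,q,method="Nelder-Mead",options=dict(initial_simplex=np.array(sx),maxiter=150,xatol=1e-4,fatol=1e-4)); q=r.x
    return q,r.fun
E
cat > m1.py <<'E'
from h import *
b=camera("top");a=camera("scene")
for n,p in(("top",b),("scene",a)):
    g=p["color"].astype(int)
    # plate: bright; seed
    c=proj(p,np.array([[.62,-.11,.008]]))[0].astype(int)
    rg=regions_of(p,"square")[0]["region"]
    col=g[c[1]-3:c[1]+4,c[0]-3:c[0]+4].reshape(-1,3).mean(0)
    m=(np.abs(g-col).max(-1)<28).astype(np.uint8)
    k,l=cv2.connectedComponents(m,connectivity=4)
    m=(l==l[c[1],c[0]]).astype(np.uint8)
    h=cv2.convexHull(np.argwhere(m)[:,::-1].astype(np.int32)); m[:]=0; cv2.fillConvexPoly(m,h,1)
    q,e=fit(p,m,PLATE,(.67,-.04,0),.008); print(n,"plate",q.round(4),round(e,3),col)
    q2,e=fit(p,rg,squareparts(),(.487,-.065,-.49),0); print(n,"square",q2.round(4),round(e,3))
    o=p["color"].copy()
    for r in (render(p,PLATE,q,.008),render(p,squareparts(),q2,0)):
        cs,_=cv2.findContours(cv2.resize(r,(640,480),interpolation=cv2.INTER_AREA),0,2); cv2.drawContours(o,cs,-1,(255,0,0),1)
    cv2.imwrite(f"pics/f_{n}.png",o[...,::-1])
P=pts(b); H=P[...,2]
ok=(P[...,0]>.3)&(P[...,0]<.85)
for y in np.arange(-.45,.6,.05): print(round(y,2),[round(float(np.nanmax(np.where((abs(P[...,1]-y)<.025)&(abs(P[...,0]-x)<.05),H,-1))),2) for x in np.arange(.25,.95,.1)])
o=monitor.get_obs(); print(R.from_quat(o["ee_rot"]).as_matrix().round(3))
E
python3 m1.py
```

```text
top plate [ 0.671 -0.039 -0.024] 0.212 [206.6122449  212.02040816 214.30612245]
top square [ 0.4951 -0.0669 -0.4811] 0.144
scene plate [ 0.6795 -0.0373 -0.0387] 0.302 [199.46938776 194.63265306 190.53061224]
scene square [ 0.4948 -0.0693 -0.4815] 0.114
-0.45 [-0.78, 0.49, 0.56, 0.57, 0.57, 0.57, 0.54]
-0.4 [-0.78, 0.01, 0.01, 0.49, 0.55, 0.44, 0.17]
-0.35 [-0.78, 0.01, 0.01, 0.49, 0.48, 0.03, 0.24]
-0.3 [-0.79, 0.01, 0.01, 0.49, 0.44, 0.08, 0.25]
-0.25 [-0.78, 0.01, 0.01, 0.06, 0.05, 0.08, 0.25]
-0.2 [-0.78, 0.01, 0.01, 0.01, 0.01, 0.08, 0.25]
-0.15 [-0.78, 0.01, 0.02, 0.02, 0.03, 0.02, 0.24]
-0.1 [-0.79, 0.01, 0.06, 0.02, 0.03, 0.02, 0.15]
-0.05 [-0.78, 0.01, 0.06, 0.02, 0.12, 0.05, 0.01]
-0.0 [-0.79, 0.01, 0.01, 0.01, 0.12, 0.04, 0.1]
0.05 [-0.78, 0.01, 0.01, 0.01, 0.01, 0.01, 0.1]
0.1 [-0.78, 0.02, 0.02, 0.2, 0.04, 0.04, 0.04]
0.15 [-0.79, 0.03, 0.02, 0.21, 0.73, 0.76, 0.57]
0.2 [-0.78, 0.02, 0.22, 0.46, 0.74, 0.76, -1.0]
0.25 [-0.79, 0.02, 0.22, 0.61, 0.62, 0.62, -1.0]
0.3 [-0.79, 0.02, 0.22, 0.45, 0.46, 0.45, -1.0]
0.35 [-0.78, 0.01, 0.19, 0.19, 0.28, 0.36, -1.0]
0.4 [-0.79, 0.01, 0.01, 0.01, 0.01, 0.02, -1.0]
0.45 [-0.79, 0.01, 0.02, 0.04, 0.04, 0.02, -1.0]
0.5 [-0.78, 0.01, 0.02, 0.02, 0.01, 0.02, -1.0]
0.55 [-0.78, 0.01, 0.01, 0.01, 0.0, -1.0, -1.0]
[[-0.     0.342  0.94 ]
 [ 0.     0.94  -0.342]
 [-1.     0.    -0.   ]]
```

```bash
cat >> h.py <<'E'
FENCE=[box((0,-127,0),(18,-3,14))]
def platemask(p,n):
    g=p["color"].astype(int); hsv=cv2.cvtColor(p["color"],cv2.COLOR_RGB2HSV).astype(int)
    r=np.zeros((480,640),np.uint8); h=cv2.convexHull(proj(p,PLATE[0]*1.12+[.672,-.04,.01]).astype(np.int32)); cv2.fillConvexPoly(r,h,1)
    m=((hsv[...,2]>(175 if n=="top" else 165))&(r>0)).astype(np.uint8)
    m=cv2.morphologyEx(m,cv2.MORPH_OPEN,np.ones((3,3)))
    h=cv2.convexHull(np.argwhere(m)[:,::-1].astype(np.int32)); m[:]=0; cv2.fillConvexPoly(m,h,1); return m
E
python3 - <<'E'
from h import *
out=[]
for n in("top","scene"):
    p=camera(n); m=platemask(p,n)
    q,e=fit(p,m,PLATE,(.672,-.04,-.02),.008); print(n,"plate",q.round(4),round(e,3))
    r=regions_of(p,"fence")[0]; q3,e=fit(p,r["region"],FENCE,q,.008); print("fence",q3.round(4),round(e,3))
    q2,e=fit(p,regions_of(p,"square")[0]["region"],squareparts(),(.495,-.067,-.48),0); print(n,"square",q2.round(4),round(e,3))
    P=pts(p)[regions_of(p,"flip_stop")[0]["region"]]; P=P[~np.isnan(P[:,0])]
    print("stop top pts",np.median(P[P[:,2]>.1],0).round(3), np.nanmax(P[:,2]).round(3))
    o=cv2.resize(p["color"],None,fx=S,fy=S,interpolation=cv2.INTER_CUBIC)
    for pa,qq,z in((PLATE,q,.008),(FENCE,q3,.008),(squareparts(),q2,0)):
        cs,_=cv2.findContours(render(p,pa,qq,z),0,2); cv2.drawContours(o,cs,-1,(255,0,0),2)
    o=o[480:1400,1100:1500+260] if n=="top" else o[580:1400,840:1700]
    out.append(cv2.resize(o,(400,560)))
cv2.imwrite("pics/fit.png",np.hstack(out)[...,::-1])
E
```

```text
top plate [ 0.6768 -0.0403 -0.0484] 0.057
fence [ 0.6768 -0.0398 -0.0561] 0.099
top square [ 0.4947 -0.0666 -0.4813] 0.147
stop top pts [ 0.657 -0.032  0.114] 0.122
scene plate [ 0.6797 -0.0372 -0.0383] 0.118
fence [ 0.6775 -0.0408 -0.0606] 0.161
scene square [ 0.4958 -0.0701 -0.4957] 0.126
stop top pts [ 0.651 -0.039  0.112] 0.118
```

View pics/fit.png

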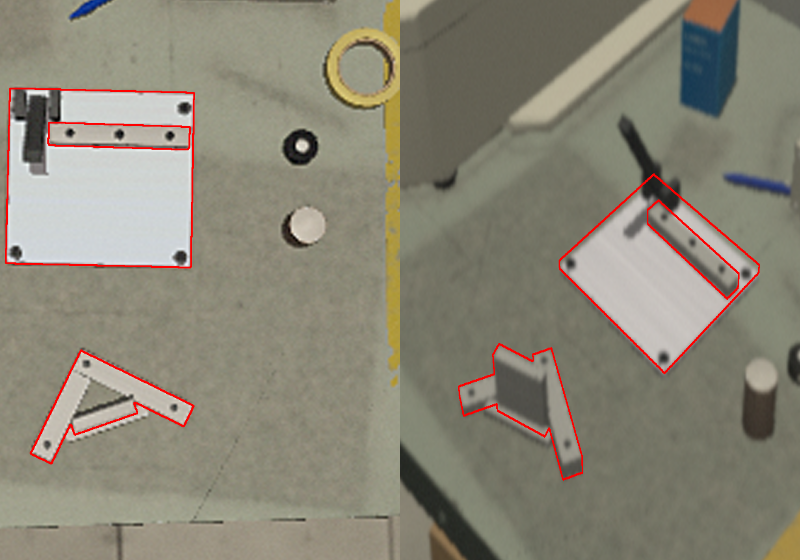

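Emit:
step_arm([
  [0.0, 0, 0, 0.04, 0],
  [0.0, 0, 0, 0.04, 0],
  [0.0, 0, 0, 0.04, 0],
  [0.0, 0, 0, 0.035, 0],
  [0.0, 0.015, -0.035, 0, 0],
  [0.0, 0.015, -0.035, 0, -0.1],
  [0.0, 0.015, -0.035, 0, -0.1],
  [0.0, 0.015, -0.035, 0, -0.1],
  [0.0, 0.015, -0.035, 0, -0.1],
  [0.0, 0.015, -0.035, 0, -0.1],
  [0.0, 0.015, -0.035, 0, -0.1],
  [0.0, 0.015, -0.035, 0, -0.1],
])

```text
clock: 2.6
position: [0.334, 0.3055, 0.3498]
ee_rot: [0.356, 0.611, -0.355, 0.611]
ft_force: [1.2, 0.3, 1.1]
grip_width: -0.001
```

Emit:
step_arm([
  [0, 0.013, -0.039, 0, -0.04],
  [0, 0.013, -0.039, 0, -0.05],
  [0, 0.013, -0.039, 0, -0.05],
  [0, 0.013, -0.039, 0, -0.04],
  [0, 0.013, -0.039, 0, -0.04],
  [0, 0.032, -0.014, -0.015, 0],
  [0, 0.032, -0.014, -0.015, 0],
  [0, 0.032, -0.014, -0.015, 0],
  [0, 0.032, -0.014, -0.015, 0],
  [0, 0.032, -0.014, -0.015, 0],
  [0, 0.032, -0.014, -0.015, 0],
  [0, 0.032, -0.014, -0.015, 0],
])

```text
clock: 3.6
position: [0.6242, 0.0138, 0.2439]
ee_rot: [0.419, 0.57, -0.419, 0.57]
ft_force: [0.3, 0.3, 1.0]
grip_width: -0.0
```

Emit:
step_arm([
  [0, 0.032, -0.016, -0.014, 0],
  [0, 0.032, -0.017, -0.014, 0],
  [0, 0.032, -0.017, -0.015, 0],
  [0, 0, 0, -0.035, 0],
  [0, 0, 0, -0.035, 0],
  [0, 0, 0, -0.035, 0],
  [0, 0, 0, 0, 0],
])

```text
clock: 4.18
position: [0.7145, -0.035, 0.0884]
ee_rot: [0.417, 0.573, -0.421, 0.566]
ft_force: [-1.1, 0.5, -1.0]
grip_width: 0.0
```

Run:
```python
from h import *
a=camera("scene");b=camera("top")
im=np.hstack([cv2.resize(a["color"][120:280,260:420],(400,400)),cv2.resize(b["color"][110:250,250:390],(400,400))])
cv2.imwrite("pics/st.png",im[...,::-1]); print(monitor.get_obs()["ft_force"])
```

```text
[ 0.11849278 -0.48496378  0.58848592]
```

View pics/st.png

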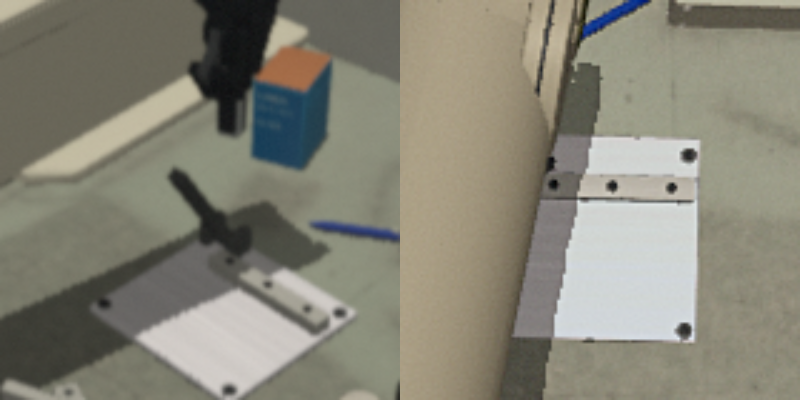

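Run:
```python
from h import *
a=camera("scene");o=monitor.get_obs()
print(o["position"],proj(a,np.array([o["position"],[.654,-.034,.117],[.711,-.034,.018]])))
```

```text
[ 0.71942423 -0.03561639  0.09876777] [[353.36045257 182.05947235]
 [331.81018961 187.89041689]
 [349.42805933 213.88691528]]
```

Run:
```python
from h import *
a=camera("scene");P=pts(a)
for r in range(160,192,2): print(r,a["color"][r,353],P[r,353].round(3))
```

```text
160 [22 22 23] [ 0.709 -0.042  0.161]
162 [22 24 24] [ 0.708 -0.043  0.157]
164 [23 24 25] [ 0.707 -0.044  0.153]
166 [22 23 23] [ 0.707 -0.044  0.148]
168 [64 65 60] [ 0.714 -0.038  0.138]
170 [125 128 112] [ 0.87   0.093 -0.   ]
172 [142 144 125] [ 0.865  0.089 -0.002]
174 [143 146 127] [ 0.856  0.081 -0.   ]
176 [142 146 126] [0.849 0.075 0.   ]
178 [142 147 127] [ 0.845  0.071 -0.002]
180 [141 144 124] [0.834 0.062 0.002]
182 [140 144 124] [0.829 0.058 0.   ]
184 [142 145 125] [ 0.824  0.053 -0.001]
186 [142 146 127] [ 0.819  0.048 -0.002]
188 [139 144 125] [ 0.811  0.042 -0.   ]
190 [140 143 124] [ 0.805  0.037 -0.001]
```

Run:
```python
from h import *
for i in range(3):
    o=monitor.get_obs(); print(o["clock"],o["position"],o["joint_velocities"].round(3))
    a=camera("scene")
P=pts(a); m=(np.linalg.norm(P[...,:2]-[.715,-.035],axis=-1)<.03)&(P[...,2]>.05)
v,u=np.where(m); print(P[m][:,2].min()); 
for r in range(v.min(),v.max()+1,3): s=m[r]; print(r,np.where(s)[0].min(),np.where(s)[0].max(),np.median(P[r][s],0).round(3)) if s.any() else 0
```

```text
4.3833 [ 0.72005533 -0.03573268  0.09981594] [-0.002 -0.014  0.004 -0.007 -0.002 -0.006  0.   ]
4.4333 [ 0.72020991 -0.03574043  0.1000683 ] [-0.    -0.004 -0.001  0.005  0.    -0.005  0.001]
4.4833 [ 0.72007874 -0.03565003  0.09984282] [ 0.     0.002 -0.003  0.011 -0.002 -0.006  0.002]
0.05082910027879706
88 339 340 [ 0.695 -0.016  0.313]
91 339 359 [ 0.691 -0.042  0.317]
94 342 364 [ 0.691 -0.048  0.312]
109 343 343 [ 0.685 -0.034  0.28 ]
118 348 348 [ 0.688 -0.045  0.264]
121 354 367 [ 0.723 -0.049  0.244]
124 342 367 [ 0.724 -0.05   0.237]
127 342 366 [ 0.708 -0.053  0.241]
130 355 366 [ 0.708 -0.054  0.234]
133 355 365 [ 0.708 -0.052  0.227]
136 350 365 [ 0.708 -0.053  0.221]
139 350 363 [ 0.707 -0.05   0.214]
142 352 364 [ 0.707 -0.047  0.205]
145 353 362 [ 0.717 -0.047  0.194]
148 355 362 [ 0.716 -0.047  0.188]
151 344 360 [ 0.703 -0.049  0.189]
154 348 360 [ 0.715 -0.046  0.175]
157 348 360 [ 0.711 -0.044  0.167]
160 348 360 [ 0.71  -0.043  0.16 ]
163 348 360 [ 0.71  -0.043  0.152]
166 349 359 [ 0.709 -0.044  0.146]
169 356 356 [ 0.716 -0.044  0.137]
205 345 347 [ 0.687 -0.042  0.06 ]
208 346 346 [ 0.689 -0.043  0.051]
```

Emit:
step_arm([
  [0, 0, 0, -0.01, 0],
  [0, 0, 0, -0.01, 0],
  [0, 0, 0, -0.01, 0],
  [0, 0, 0, 0, 0],
  [0, 0, 0, 0, 0],
])

```text
clock: 4.95
position: [0.7178, -0.0355, 0.0653]
ee_rot: [0.419, 0.57, -0.42, 0.569]
ft_force: [0.2, -0.0, -0.7]
grip_width: -0.002
```

Run:
```python
from h import *
o=monitor.get_obs(); print(o["position"],o["grip_width"],o["ft_force"])
a=camera("scene");P=pts(a)
cv2.imwrite("pics/st2.png",cv2.resize(a["color"][60:230,270:440],(600,600),interpolation=cv2.INTER_CUBIC)[...,::-1])
m=(np.linalg.norm(P[...,:2]-[.715,-.035],axis=-1)<.03)&(P[...,2]>.05)
v,u=np.where(m)
for r in range(150,v.max()+1,3): s=m[r]; print(r,np.where(s)[0].min(),np.where(s)[0].max(),np.median(P[r][s],0).round(3)) if s.any() else 0
```

```text
[ 0.71780122 -0.03545618  0.06525492] -0.0017110463183699386 [ 0.24138384 -0.02358908 -0.67861385]
150 354 364 [ 0.709 -0.051  0.188]
153 349 363 [ 0.705 -0.052  0.185]
156 351 363 [ 0.708 -0.045  0.172]
159 351 361 [ 0.706 -0.046  0.167]
162 353 361 [ 0.718 -0.047  0.154]
165 354 360 [ 0.714 -0.048  0.149]
168 343 359 [ 0.692 -0.046  0.151]
171 348 359 [ 0.71  -0.043  0.134]
174 347 359 [ 0.709 -0.043  0.125]
177 347 359 [ 0.706 -0.043  0.118]
180 347 358 [ 0.708 -0.043  0.112]
183 353 356 [ 0.713 -0.044  0.104]
204 345 346 [ 0.688 -0.042  0.062]
207 345 347 [ 0.689 -0.042  0.053]
```

View pics/st2.png

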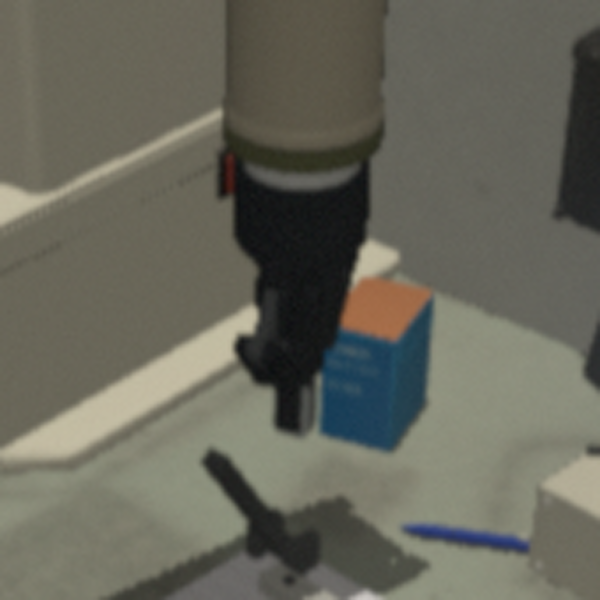

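Emit:
step_arm([
  [0, -0.006, 0, 0, 0],
  [0, -0.006, 0, 0, 0],
  [0, -0.006, 0, 0, 0],
  [0, 0, 0, 0, 0],
])

```text
clock: 5.33
position: [0.6996, -0.0358, 0.0671]
ee_rot: [0.419, 0.569, -0.419, 0.569]
ft_force: [0.6, 0.0, 0.0]
grip_width: 0.001
```

Emit:
step_arm([
  [0, -0.006, 0, 0, 0],
  [0, -0.006, 0, 0, 0],
  [0, 0, 0, 0, 0],
])

```text
clock: 5.58
position: [0.6876, -0.0357, 0.0668]
ee_rot: [0.419, 0.57, -0.419, 0.569]
ft_force: [-0.4, -0.8, 0.0]
grip_width: -0.002
```

Emit:
step_arm([
  [0, -0.006, 0, 0, 0],
  [0, -0.006, 0, 0, 0],
  [0, 0, 0, 0, 0],
])

```text
clock: 5.83
position: [0.6756, -0.0358, 0.0666]
ee_rot: [0.419, 0.57, -0.419, 0.569]
ft_force: [-0.1, 1.2, -0.0]
grip_width: 0.004
```

```bash
cat > fs.py <<'E'
from h import *
o=monitor.get_obs(); print(o["clock"],o["position"].round(4),o["ft_force"].round(1))
a=camera("scene");P=pts(a); t=o["position"]
m=(np.linalg.norm(P[...,:2]-t[:2],axis=-1)<.03)&(P[...,2]>.03)&(a["color"].max(-1)<60)
for r in range(160,215,4):
    s=m[r]
    if s.any(): print(r,np.where(s)[0].min(),np.where(s)[0].max(),np.median(P[r][s],0).round(3))
for r in regions_of(a,"flip_stop")[:1]:
    Q=P[r["region"]];Q=Q[~np.isnan(Q[:,0])];print("stop",round(r["p"],2),r["centre"],Q[Q[:,2].argmax()].round(3))
    Q=Q[Q[:,2]>.045]; print("slope",np.arctan2(*(np.polyfit(Q[:,2],-Q[:,0],1)[::-1]*0+[1,np.polyfit(Q[:,2],-Q[:,0],1)[0]])))
E
python3 fs.py
```

```text
5.8333 [ 0.6756 -0.0358  0.0666] [-0.1  1.2 -0. ]
160 335 350 [ 0.664 -0.052  0.185]
164 335 350 [ 0.667 -0.045  0.173]
168 337 347 [ 0.666 -0.047  0.166]
172 340 346 [ 0.669 -0.049  0.155]
176 333 344 [ 0.667 -0.05   0.147]
180 335 341 [ 0.665 -0.04   0.133]
184 335 341 [ 0.663 -0.042  0.125]
188 330 341 [ 0.664 -0.039  0.114]
192 329 335 [ 0.649 -0.039  0.111]
196 332 338 [ 0.655 -0.04   0.099]
200 335 341 [ 0.668 -0.042  0.082]
204 338 345 [ 0.677 -0.042  0.066]
208 341 349 [ 0.688 -0.042  0.05 ]
212 345 351 [ 0.694 -0.043  0.037]
```

Emit:
step_arm([
  [0, -0.006, 0, -0.005, 0],
  [0, -0.005, 0, -0.006, 0],
  [0, -0.005, 0, -0.007, 0],
  [0, 0, 0, 0, 0],
])

```text
clock: 6.27
position: [0.6586, -0.0356, 0.0467]
ee_rot: [0.419, 0.57, -0.42, 0.569]
ft_force: [-0.6, 0.2, -0.1]
grip_width: 0.0
```

Emit:
step_arm([
  [0, -0.005, 0, -0.007, 0],
  [0, -0.004, 0, -0.007, 0],
  [0, -0.004, 0, -0.007, 0],
  [0, 0, 0, 0, 0],
])

```text
clock: 6.6
position: [0.6458, -0.0355, 0.0257]
ee_rot: [0.419, 0.57, -0.42, 0.569]
ft_force: [-0.0, 0.4, 0.3]
grip_width: -0.001
```

```bash
python3 fs.py
```

```text
6.6 [ 0.6458 -0.0355  0.0257] [-0.   0.4  0.3]
168 337 342 [ 0.66  -0.049  0.168]
172 329 342 [ 0.654 -0.051  0.162]
176 329 341 [ 0.636 -0.055  0.166]
180 329 341 [ 0.638 -0.052  0.154]
184 329 339 [ 0.636 -0.052  0.144]
188 324 340 [ 0.636 -0.045  0.132]
192 328 337 [ 0.644 -0.047  0.115]
196 330 335 [ 0.64  -0.049  0.112]
200 323 334 [ 0.639 -0.048  0.102]
204 325 331 [ 0.635 -0.042  0.09 ]
208 325 331 [ 0.634 -0.043  0.081]
212 324 335 [ 0.637 -0.036  0.066]
stop 0.49 [217.1, 335.0] [ 0.611 -0.035  0.075]
slope 0.5328722728211871
```

Emit:
step_arm([
  [0, -0.005, 0, -0.01, 0],
  [0, -0.004, 0, -0.009, 0],
  [0, -0.001, 0, -0.007, 0],
  [0, 0, 0, 0, 0],
])

```text
clock: 7.03
position: [0.6359, -0.0355, -0.0005]
ee_rot: [0.418, 0.57, -0.42, 0.569]
ft_force: [0.5, -0.3, -0.2]
grip_width: -0.001
```

Emit:
step_arm([
  [0, 0, 0, -0.004, 0],
  [0, 0, 0, -0.004, 0],
  [0, 0, 0, 0, 0],
])

```text
clock: 7.28
position: [0.6374, -0.0356, -0.0071]
ee_rot: [0.419, 0.57, -0.419, 0.569]
ft_force: [1.0, -0.8, -1.0]
grip_width: -0.0
```

Emit:
step_arm([
  [0, 0, 0, -0.003, 0],
  [0, 0, 0, 0, 0],
])

```text
clock: 7.45
position: [0.6376, -0.0356, -0.0097]
ee_rot: [0.419, 0.57, -0.419, 0.57]
ft_force: [-1.4, -0.7, 0.3]
grip_width: 0.004
```

Emit:
step_arm([
  [0, 0, 0, -0.003, 0],
  [0, 0, 0, 0, 0],
])

```text
clock: 7.62
position: [0.6379, -0.0357, -0.0124]
ee_rot: [0.419, 0.569, -0.419, 0.57]
ft_force: [0.1, -0.5, 0.6]
grip_width: 0.003
```

Emit:
step_arm([
  [0, 0, 0, -0.002, 0],
  [0, 0, 0, 0, 0],
])

```text
clock: 7.78
position: [0.638, -0.0356, -0.0127]
ee_rot: [0.42, 0.569, -0.419, 0.57]
ft_force: [-5.5, 0.9, 15.3]
grip_width: 0.001
```

```bash
python3 fs.py; python3 -c "
from h import *
print(monitor.get_obs()['tau'].round(2))"
```

```text
7.7833 [ 0.638  -0.0356 -0.0127] [-5.5  0.9 15.3]
188 326 339 [ 0.643 -0.05   0.128]
192 326 338 [ 0.628 -0.053  0.13 ]
196 326 338 [ 0.627 -0.054  0.122]
200 327 337 [ 0.63  -0.053  0.11 ]
204 321 337 [ 0.625 -0.049  0.1  ]
208 324 334 [ 0.627 -0.047  0.088]
212 326 333 [ 0.63  -0.047  0.076]
stop 0.54 [227.9, 332.0] [ 0.606 -0.036  0.029]
[ 2.800e-01 -5.778e+01  1.166e+01 -2.895e+01 -1.900e-01 -2.000e+00
 -1.000e-02]Traceback (most recent call last):
  File "fs.py", line 10, in <module>
    Q=Q[Q[:,2]>.045]; print("slope",np.arctan2(*(np.polyfit(Q[:,2],-Q[:,0],1)[::-1]*0+[1,np.polyfit(Q[:,2],-Q[:,0],1)[0]])))
                                                 ~~~~~~~~~~^^^^^^^^^^^^^^^^^^
    raise TypeError("expected non-empty vector for x")
TypeError: expected non-empty vector for x
```

Emit:
step_arm([
  [0, 0, 0, 0.02, 0],
  [0, 0, 0, 0.035, 0],
  [0, 0, 0, 0.035, 0],
  [0, 0, 0, 0.035, 0],
  [0.05, -0.033, -0.008, 0, 0],
  [0.05, -0.033, -0.008, 0, 0],
  [0.05, -0.033, -0.008, 0, 0],
  [0.05, -0.033, -0.009, 0, 0],
  [0.05, -0.034, -0.009, 0, 0],
  [0.05, -0.034, -0.008, 0, 0],
  [0.05, 0, 0, 0, 0],
  [0.05, 0, 0, 0, 0],
])

```text
clock: 8.88
position: [0.4366, -0.0855, 0.111]
ee_rot: [0.42, 0.57, -0.418, 0.569]
ft_force: [0.4, 1.0, 0.1]
grip_width: 0.584
```

Run:
```python
from h import *
o=monitor.get_obs(); t=o["position"]; print(t.round(4),o["grip_width"],o["joint_pos"].round(2))
a=camera("scene");P=pts(a)
r=regions_of(a,"flip_stop")[0]; Q=P[r["region"]];Q=Q[~np.isnan(Q[:,0])]; print("stop",r["p"],np.percentile(Q,[2,50,98],axis=0).round(3))
cv2.imwrite("pics/g1.png",cv2.resize(a["color"][170:370,180:430],(750,600),interpolation=cv2.INTER_CUBIC)[...,::-1])
m=(np.linalg.norm(P[...,:2]-t[:2],axis=-1)<.06)&(P[...,2]>.065)&(a["color"].max(-1)<70)
v,u=np.where(m); print(v.max(),u[v>v.max()-3],P[m][v>v.max()-3].round(3)[::3])
```

```text
[ 0.4366 -0.0855  0.111 ] 0.5836653451974049 [-0.6  -0.03  0.69  2.05  0.02  1.11  0.38]
stop 0.62 [[ 0.596 -0.043  0.014]
 [ 0.644 -0.036  0.023]
 [ 0.706 -0.026  0.027]]
247 [254 255 256 257 258 259 260 261 262 255 256 257 258 259 260 261 262 258
 259 260 261 262] [[ 0.399 -0.091  0.16 ]
 [ 0.401 -0.097  0.162]
 [ 0.401 -0.105  0.167]
 [ 0.404 -0.087  0.152]
 [ 0.401 -0.099  0.16 ]
 [ 0.405 -0.102  0.16 ]
 [ 0.403 -0.099  0.158]
 [ 0.409 -0.099  0.154]]
```

View pics/g1.png

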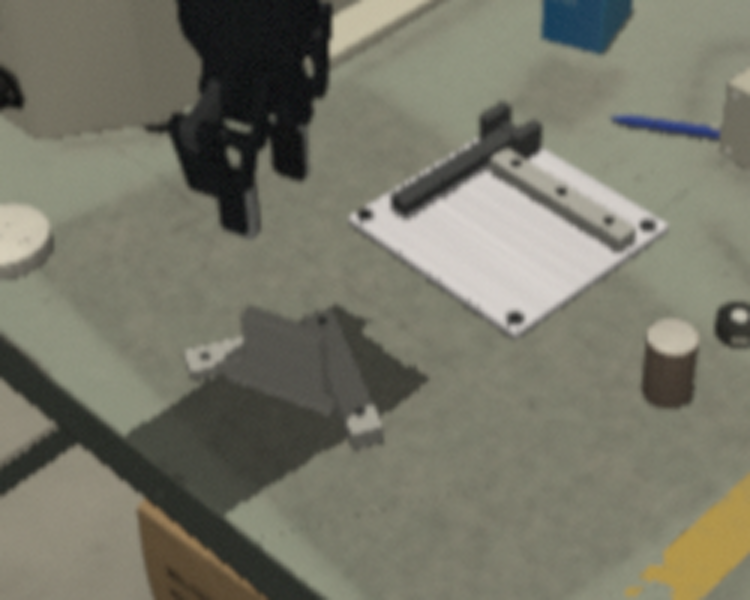

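Run:
```python
from h import *
a=camera("scene"); d=np.array([np.cos(.3),np.sin(.3),0])
c=np.array([.4366,-.0855,.154])
print(proj(a,np.array([c,c-.03*d,c+.03*d, c-.03*d+[.3*.011,-.95*.011,0],c+.03*d+[.3*.011,-.95*.011,0]])))
q,e=fit(a,regions_of(a,"square")[0]["region"],squareparts(),(.495,-.067,-.48),0); print(q,e)
```

```text
[[268.50800309 235.60341361]
 [259.53845137 245.90283433]
 [277.10909309 225.72708453]
 [265.15125798 247.70231927]
 [282.55822074 227.37453367]]
[ 0.49447154 -0.07220741 -0.51036322] 0.11984026730777064
```

Emit:
step_arm([
  [0.05, 0.001, 0, -0.03, 0],
  [0.05, 0, 0, -0.03, 0],
  [0.05, 0, 0, -0.02, 0],
  [0.05, 0, 0, -0.01, 0],
  [0.05, 0, 0, 0, 0],
])

```text
clock: 9.5
position: [0.4374, -0.0858, 0.0187]
ee_rot: [0.418, 0.57, -0.42, 0.569]
ft_force: [-0.2, 0.0, 0.8]
grip_width: 0.585
```

Emit:
step_arm([
  [0.05, 0, 0, -0.012, 0],
  [0.05, 0, 0, -0.011, 0],
  [0.05, 0, 0, -0.008, 0],
  [0.05, 0, 0, 0, 0],
  [0.05, 0, 0, 0, 0],
])

```text
clock: 9.92
position: [0.439, -0.0858, -0.0099]
ee_rot: [0.419, 0.569, -0.419, 0.57]
ft_force: [0.7, -0.3, 0.1]
grip_width: 0.581
```

Emit:
step_arm([
  [0.05, 0, 0, -0.004, 0],
  [0.03, 0, 0, 0, 0],
  [0.02, 0, 0, 0, 0],
  [0.0, 0, 0, 0, 0],
  [0.0, 0, 0, 0, 0],
  [0.0, 0, 0, 0, 0],
  [0.0, 0, 0, 0, 0],
], force=70)

```text
clock: 10.5
position: [0.439, -0.0856, -0.0139]
ee_rot: [0.419, 0.569, -0.419, 0.57]
ft_force: [-0.7, -0.0, 6.9]
grip_width: 0.129
```

Run:
```python
from h import *
o=monitor.get_obs(); print(o["position"].round(4),o["grip_width"],o["ft_force"],o["torque"])
```

```text
[ 0.439  -0.0856 -0.0139] 0.12927842643036136 [-0.71629474 -0.01074583  6.93949412] [-0.00689745  0.29536329 -0.05736981]
```

Emit:
step_arm([
  [0, 0, 0, 0.01, 0],
  [0, 0, 0, 0.02, 0],
  [0, 0, 0, 0.03, 0],
  [0, 0.02, 0, 0.01, 0.05],
  [0, 0.03, -0.002, 0, 0.08],
  [0, 0.03, -0.001, 0, 0.08],
  [0, 0.03, -0.002, 0, 0.08],
  [0, 0.03, -0.001, 0, 0.08],
  [0, 0.025, -0.001, 0, 0.065],
  [0, 0.015, 0, 0, 0],
  [0, 0, 0, 0, 0],
  [0, 0, 0, 0, 0],
])

```text
clock: 11.5
position: [0.6182, -0.0927, 0.0552]
ee_rot: [0.286, 0.647, -0.287, 0.646]
ft_force: [-0.9, 0.6, -4.6]
grip_width: 0.128
```

```bash
cat > chk.py <<'E'
from h import *
import sys
z0=float(sys.argv[1])
o=monitor.get_obs(); t=o["position"]; print(t.round(4),R.from_quat(o["ee_rot"]).as_matrix().round(3).tolist(),o["ft_force"].round(1),o["torque"].round(2),o["grip_width"].round(3))
y=R.from_quat(o["ee_rot"]).as_matrix()[:,1]; yaw=np.arctan2(y[1],y[0])-np.pi/4
c,s=np.cos(yaw),np.sin(yaw); heel=t[:2]+[.042*(c-s),.042*(s+c)]; print("heel by arm",heel.round(4),yaw.round(4))
p=camera("scene")
for nm in("square","square_grip"):
    r=regions_of(p,nm)
    if r: q,e=fit(p,r[0]["region"],squareparts()[:2]+squareparts()[2:],(*heel,yaw),z0); print(nm,q.round(4),round(e,3))
r=regions_of(p,"fence")
if r: q3,e=fit(p,r[0]["region"],FENCE,(.677,-.04,-.05),.008); print("fence",q3.round(4),round(e,3))
cv2.imwrite(f"pics/{sys.argv[2]}.png",cv2.resize(p["color"][140:290,280:480],(800,600),interpolation=cv2.INTER_CUBIC)[...,::-1])
E
python3 chk.py .07 h1
```

```text
Traceback (most recent call last):
  File "chk.py", line 4, in <module>
    o=monitor.get_obs(); t=o["position"]; print(t.round(4),R.from_quat(o["ee_rot"]).as_matrix().round(3).tolist(),o["ft_force"].round(1),o["torque"].round(2),o["grip_width"].round(3))
                                                                                                                                                              ^^^^^^^^^^^^^^^^^^^^^
AttributeError: 'float' object has no attribute 'round'
```

```bash
sed -i 's/o\["grip_width"\].round(3)/o["grip_width"]/' chk.py; python3 chk.py .07 h1
```

```text
[ 0.6182 -0.0927  0.0552] [[-0.002, 0.741, 0.672], [-0.001, 0.672, -0.741], [-1.0, -0.002, -0.001]] [-0.9  0.6 -4.6] [-0.07  0.1   0.02] 0.12827041332476963
heel by arm [ 0.6622 -0.0528] -0.0485
square [ 0.6579 -0.0531 -0.0176] 0.231
square_grip [ 0.6601 -0.054  -0.0381] 0.232
fence [ 0.6777 -0.0451 -0.0761] 0.39
```

View pics/h1.png

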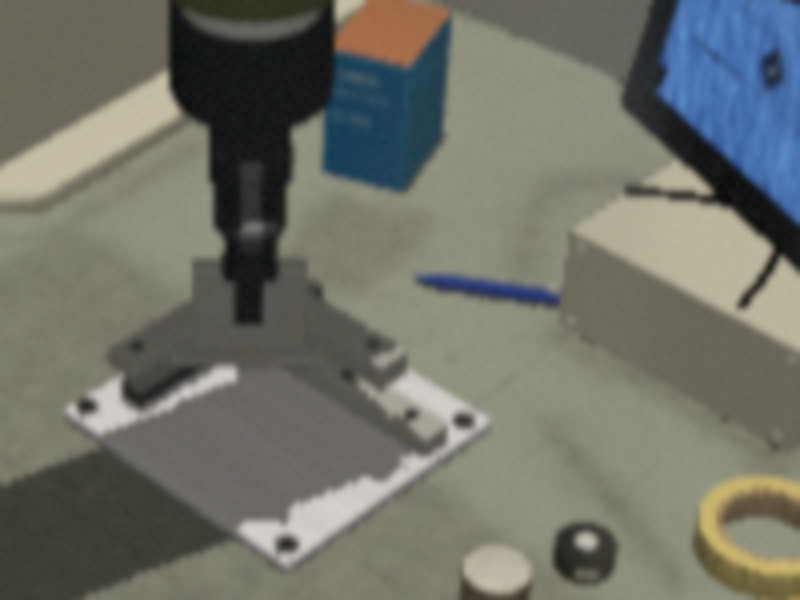

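Emit:
step_arm([
  [0, 0, 0, -0.02, 0],
  [0, 0, 0, -0.02, 0],
  [0, 0, 0, -0.012, 0],
  [0, 0, 0, 0, 0],
  [0, 0, 0, 0, 0],
])

```text
clock: 12.12
position: [0.618, -0.0926, 0.0036]
ee_rot: [0.286, 0.647, -0.287, 0.646]
ft_force: [0.3, -0.5, -3.7]
grip_width: 0.126
```

Emit:
step_arm([
  [0, 0, 0, -0.004, 0],
  [0, 0, 0, 0, 0],
  [0, 0, 0, 0, 0],
])

```text
clock: 12.37
position: [0.619, -0.0926, 0.0003]
ee_rot: [0.287, 0.646, -0.286, 0.647]
ft_force: [-0.6, -0.4, -4.5]
grip_width: 0.129
```

Emit:
step_arm([
  [0, 0, 0, -0.002, 0],
  [0, 0, 0, 0, 0],
  [0, 0, 0, 0, 0],
])

```text
clock: 12.62
position: [0.6186, -0.0926, -0.0023]
ee_rot: [0.286, 0.647, -0.286, 0.647]
ft_force: [0.1, 0.1, -4.9]
grip_width: 0.131
```

Emit:
step_arm([
  [0, 0, 0, -0.002, 0],
  [0, 0, 0, 0, 0],
  [0, 0, 0, 0, 0],
])

```text
clock: 12.87
position: [0.6185, -0.0926, -0.0045]
ee_rot: [0.286, 0.647, -0.286, 0.646]
ft_force: [-0.3, 0.4, -4.7]
grip_width: 0.13
```

Emit:
step_arm([
  [0, 0, 0, -0.0015, 0],
  [0, 0, 0, 0, 0],
  [0, 0, 0, 0, 0],
])

```text
clock: 13.12
position: [0.6188, -0.0926, -0.0058]
ee_rot: [0.286, 0.646, -0.286, 0.647]
ft_force: [0.0, -0.8, -3.9]
grip_width: 0.127
```

Emit:
step_arm([
  [0, 0, 0, -0.001, 0],
  [0, 0, 0, 0, 0],
  [0, 0, 0, 0, 0],
])

```text
clock: 13.37
position: [0.6193, -0.0928, -0.0058]
ee_rot: [0.287, 0.646, -0.286, 0.647]
ft_force: [-1.2, 0.5, 4.4]
grip_width: 0.126
```

Emit:
step_arm([
  [0, 0.004, 0.003, 0, 0],
  [0, 0.004, 0.003, 0, 0],
  [0, 0.003, 0.002, 0, 0],
  [0, 0, 0, 0, 0],
  [0, 0, 0, 0, 0],
])

```text
clock: 13.78
position: [0.6314, -0.0842, -0.0058]
ee_rot: [0.287, 0.646, -0.286, 0.648]
ft_force: [2.6, 0.6, 4.4]
grip_width: 0.129
```

```bash
python3 chk.py .008 h2
```

```text
[ 0.6314 -0.0842 -0.0058] [[0.003, 0.74, 0.672], [0.0, 0.672, -0.74], [-1.0, 0.002, 0.002]] [2.6 0.6 4.4] [ 0.07 -0.24 -0.08] 0.12874683741218682
heel by arm [ 0.6753 -0.0443] -0.0478
square [ 0.6725 -0.0443 -0.0222] 0.248
square_grip [ 0.6715 -0.0444 -0.0116] 0.241
fence [ 0.7004 -0.0416 -0.2588] 0.589
```

View pics/h2.png

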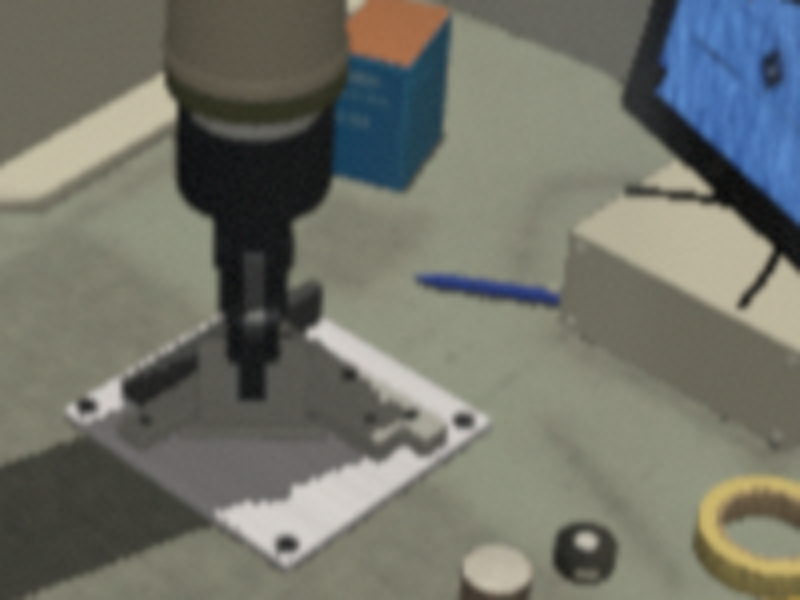

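Emit:
step_arm([
  [0, 0.001, 0, 0, 0],
  [0, 0, 0, 0, 0],
])

```text
clock: 14.15
position: [0.6316, -0.0842, -0.0058]
ee_rot: [0.287, 0.646, -0.286, 0.647]
ft_force: [-2.1, 0.8, 8.0]
grip_width: 0.13
```

Emit:
step_arm([
  [0, 0.001, 0, 0, 0],
  [0, 0, 0, 0, 0],
])

```text
clock: 14.32
position: [0.6317, -0.0842, -0.0058]
ee_rot: [0.287, 0.647, -0.286, 0.646]
ft_force: [-6.8, 2.0, 12.3]
grip_width: 0.128
```

Emit:
step_arm([
  [0, 0.001, 0, 0, 0],
  [0, 0, 0, 0, 0],
])

```text
clock: 14.48
position: [0.6316, -0.0842, -0.0058]
ee_rot: [0.287, 0.647, -0.286, 0.646]
ft_force: [-12.0, 2.5, 17.6]
grip_width: 0.129
```

```bash
cat > s.py <<'E'
from h import *
o=monitor.get_obs(); y=R.from_quat(o["ee_rot"]).as_matrix()[:,1]
print(o["clock"],(o["position"]*1000).round(2),"yaw",round(np.arctan2(y[1],y[0])-np.pi/4,4),o["ft_force"].round(2),o["torque"].round(3))
E
python3 s.py
```

```text
14.4833 [631.59 -84.16  -5.83] yaw -0.0487 [-12.03   2.47  17.64] [ 0.518  2.418 -0.13 ]
```

Emit:
step_arm([
  [0, -0.0015, 0.0, 0, 0],
  [0, 0, 0.001, 0, 0],
  [0, 0, 0.001, 0, 0],
  [0, 0, 0, 0, 0],
])

```text
clock: 14.82
position: [0.6318, -0.0834, -0.0058]
ee_rot: [0.287, 0.646, -0.287, 0.647]
ft_force: [-2.5, -1.8, 7.5]
grip_width: 0.128
```

Emit:
step_arm([
  [0, 0, 0.001, 0, 0],
  [0, 0, 0, 0, 0],
])

```text
clock: 14.98
position: [0.6318, -0.0826, -0.0058]
ee_rot: [0.287, 0.646, -0.287, 0.647]
ft_force: [-1.7, -3.2, 7.8]
grip_width: 0.128
```

Emit:
step_arm([
  [0, 0, 0.001, 0, 0],
  [0, 0, 0, 0, 0],
])

```text
clock: 15.15
position: [0.6319, -0.0816, -0.0059]
ee_rot: [0.287, 0.646, -0.287, 0.647]
ft_force: [-1.3, -2.0, 7.9]
grip_width: 0.129
```

```bash
python3 s.py
```

```text
15.15 [631.89 -81.58  -5.86] yaw -0.0493 [-1.34 -1.98  7.88] [-0.394  0.396 -0.146]
```

Emit:
step_arm([
  [0, 0, 0.001, 0, 0],
  [0, 0, 0, 0, 0],
])

```text
clock: 15.32
position: [0.6319, -0.0811, -0.0058]
ee_rot: [0.286, 0.646, -0.287, 0.647]
ft_force: [-0.6, -4.4, 7.0]
grip_width: 0.126
```

Emit:
step_arm([
  [0, 0, 0.001, 0, 0],
  [0, 0, 0, 0, 0],
])

```text
clock: 15.48
position: [0.6319, -0.0811, -0.0058]
ee_rot: [0.286, 0.645, -0.287, 0.647]
ft_force: [0.4, -6.9, 6.3]
grip_width: 0.122
```

Emit:
step_arm([
  [0, 0, 0.001, 0, 0],
  [0, 0, 0, 0, 0],
])

```text
clock: 15.65
position: [0.6319, -0.0811, -0.0057]
ee_rot: [0.286, 0.645, -0.288, 0.647]
ft_force: [0.4, -8.8, 6.3]
grip_width: 0.13
```

```bash
python3 s.py
```

```text
15.65 [631.91 -81.08  -5.74] yaw -0.051 [ 0.42 -8.75  6.27] [-1.69   0.141 -0.074]
```

Emit:
step_arm([
  [0, 0.001, 0, 0, 0],
  [0, 0.001, 0, 0, 0],
  [0, 0.001, 0.001, 0, 0],
  [0, 0, 0.001, 0, 0],
  [0, 0, 0, 0, 0],
  [0, 0, 0, 0, 0],
])

```text
clock: 16.15
position: [0.6318, -0.0811, -0.0058]
ee_rot: [0.286, 0.646, -0.29, 0.645]
ft_force: [-16.2, -10.8, 17.5]
grip_width: 0.126
```

```bash
python3 s.py; python3 -c "
from h import *
o=monitor.get_obs();print(R.from_quat(o['ee_rot']).as_matrix().round(4).tolist())"
```

```text
16.15 [631.76 -81.1   -5.78] yaw -0.0529 [-16.17 -10.81  17.47] [-2.165  3.027  0.056]
[[-0.0034, 0.7435, 0.6687], [-0.0043, 0.6687, -0.7435], [-1.0, -0.0054, 0.0009]]
```

Emit:
step_arm([
  [0, 0, 0.001, 0, -0.01],
  [0, 0, 0, 0, 0],
  [0, 0, 0, 0, 0],
])

```text
clock: 16.4
position: [0.6318, -0.081, -0.0057]
ee_rot: [0.289, 0.645, -0.293, 0.644]
ft_force: [-15.0, -13.7, 17.7]
grip_width: 0.127
```

```bash
python3 s.py
```

```text
16.4 [631.75 -81.02  -5.72] yaw -0.0628 [-15.03 -13.72  17.66] [-2.694  3.065  0.522]
```

Emit:
step_arm([
  [0, 0, 0, 0, 0.02],
  [0, 0, 0, 0, 0],
  [0, 0, 0, 0, 0],
])

```text
clock: 16.65
position: [0.6318, -0.0811, -0.0057]
ee_rot: [0.283, 0.647, -0.287, 0.647]
ft_force: [-14.9, -13.9, 17.1]
grip_width: 0.128
```

```bash
python3 s.py
```

```text
16.65 [631.8  -81.09  -5.72] yaw -0.0443 [-14.88 -13.86  17.14] [-2.635  2.849 -0.445]
```

Emit:
step_arm([
  [0, 0, 0, 0, -0.005],
  [0, 0, 0, 0, 0],
  [0, 0, 0, 0, 0],
  [0, 0, 0, 0, 0],
  [0, 0, 0, 0, 0],
  [0, 0, 0, 0, 0],
])

```text
clock: 17.15
position: [0.6318, -0.0811, -0.0057]
ee_rot: [0.284, 0.647, -0.289, 0.646]
ft_force: [-14.6, -13.5, 18.1]
grip_width: 0.123
```

```bash
python3 s.py
python3 - <<'E'
from h import *
p=camera("scene");t=camera("top")
cv2.imwrite("pics/end.png",np.hstack([cv2.resize(p["color"][195:285,290:410],(400,300),interpolation=cv2.INTER_CUBIC),cv2.resize(t["color"][135:255,240:400],(400,300),interpolation=cv2.INTER_CUBIC)])[...,::-1])
P=pts(p)
for n in("flip_stop","bar_stub","puck","tape","round_block"):
    for r in regions_of(p,n)[:1]:
        Q=P[r["region"]];Q=Q[~np.isnan(Q[:,0])];print(n,r["p"],np.median(Q,0).round(3),np.percentile(Q[:,2],98).round(3))
E
python3 s.py
```

```text
17.15 [631.81 -81.06  -5.73] yaw -0.049 [-14.62 -13.5   18.09] [-2.684  2.951 -0.192]
flip_stop 0.63 [0.39  0.145 0.015] 0.018
bar_stub 0.79 [ 0.586 -0.271  0.038] 0.05
puck 0.79 [ 0.663 -0.271  0.015] 0.019
tape 0.75 [ 0.731 -0.33   0.016] 0.021
round_block 0.83 [0.39  0.145 0.014] 0.018
17.5 [631.79 -81.08  -5.73] yaw -0.0491 [-15.3  -14.13  17.35] [-2.674  2.957 -0.181]
```

View pics/end.png

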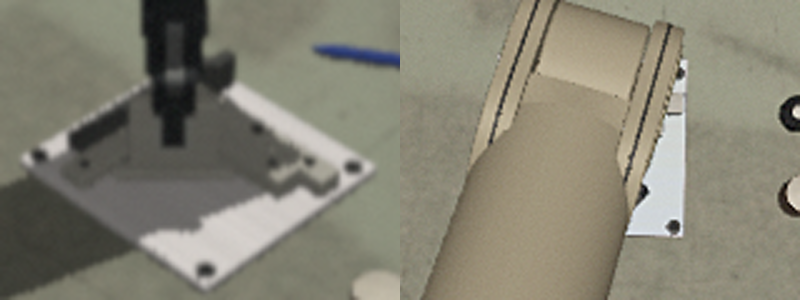

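```bash
python3 -c "
from workcell import ticket
print(ticket.hand_in())"; python3 s.py
```

```text
the job is handed in; nothing more can be done
None
the job is handed in; nothing more can be done
```

The stop is down on its end stop, and the square lies flat on the plate, pressed into the corner of fence and stop with the gripper still holding it. I handed the job in at about 17.5 s; it gives no verdict.

- **Stop:** I pushed it down with the closed fingers until the force jumped to 15 N. Afterwards the depth camera showed it level at about 23 to 27 mm.
- **Square:** I gripped it by the bar at 70 N and lowered it until it touched the plate. I then slid it until the fence and the stop each resisted.
- **Last check:** it bore on the fence with about 15 N and on the stop with about 14 N, with 17 to 18 N upward force from the plate. The reading held steady for 0.35 s before hand-in.
- **Squareness:** turning the gripper 10 mrad either way changed only the torque, not the position, so the square sat flush against both faces. Its yaw of -0.049 agrees with the camera estimates for the jig (-0.04 to -0.06).
- **Bystanders:** the bar stub, puck, tape and round block were within about 1 mm of their first positions.

**What disagreed:**
- The real finger ends were about 37 mm higher than the reported TCP height. I confirmed this by touching the stop and corrected for it by force and depth.
- The tool tilted about 0.3° under the side load.
- With the arm in the way, the final camera fit of the square was poor, and the network confused the stop with the round block. The seating therefore rests mainly on force and position. The last picture of the square showed no visible gap, but it was coarse.

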